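# Hold the selected footswitch pedal at half travel

## Task

A test plug stands in one of the three sockets on top of the tester box (left, middle or right as the robot sees it; the other two have flat caps). With the gripper's fingers, press the pedal at the same place in the footswitch's row down to about half its travel and keep it there steadily for at least three seconds, finishing the program while still holding it half down. Never floor a pedal, do not press the other two, do not touch the tester box or its plug, and leave everything else where it is.

Things in the scene. Friction and masses are not known exactly. Their poses are not given: they have to be found in the camera images.
- footswitch: Heavy grey footswitch fixed to the bench, 180 mm deep (x) x 320 mm wide (y), with three equal hinged pedals side by side along its y axis, 100 mm apart: left is its +y side. Origin: centre of its underside; z up; its x points away from the robot (turned by up to 0.25 rad). Its rear housing, on the +x side, is 60 mm high; low walls 48 mm high and 8 mm thick stand between the pedals, half-way between neighbouring pedals.
- tread_left (a point): Point on the top face of the black ribbed rubber tread of the left pedal, on its centreline, 70 mm from its hinge and 25 mm from its free front edge; about 65 mm above the bench when released. The pedal is an aluminium plate 95 mm long, 72 mm wide, hinged along its far (+x) end, 44 mm above the bench, 45 mm beyond the footswitch's centre; its tread is 62 x 62 mm. Released, the plate slopes up by 0.2 rad towards the free edge near the robot.
- pedal_left (a joint): Angle of the left pedal, rad: 0 released, grows as its front edge is pressed down, 0.36 fully down. Half travel is 0.18 rad, which is 12.5 mm down at the tread point (first contact stage is made from 0.12 to 0.24; the second stage fires at 0.30). The spring returns it: at the tread point it takes about 4 N to start, 9 N at half travel, 14 N fully down.
- tread_middle (a point): Point on the top face of the black ribbed rubber tread of the middle pedal, on its centreline, 70 mm from its hinge and 25 mm from its free front edge; about 65 mm above the bench when released. The pedal is an aluminium plate 95 mm long, 72 mm wide, hinged along its far (+x) end, 44 mm above the bench, 45 mm beyond the footswitch's centre; its tread is 62 x 62 mm. Released, the plate slopes up by 0.2 rad towards the free edge near the robot.
- pedal_middle (a joint): Angle of the middle pedal, rad: 0 released, grows as its front edge is pressed down, 0.36 fully down. Half travel is 0.18 rad, which is 12.5 mm down at the tread point (first contact stage is made from 0.12 to 0.24; the second stage fires at 0.30). The spring returns it: at the tread point it takes about 4 N to start, 9 N at half travel, 14 N fully down.
- tread_right (a point): Point on the top face of the black ribbed rubber tread of the right pedal, on its centreline, 70 mm from its hinge and 25 mm from its free front edge; about 65 mm above the bench when released. The pedal is an aluminium plate 95 mm long, 72 mm wide, hinged along its far (+x) end, 44 mm above the bench, 45 mm beyond the footswitch's centre; its tread is 62 x 62 mm. Released, the plate slopes up by 0.2 rad towards the free edge near the robot.
- pedal_right (a joint): Angle of the right pedal, rad: 0 released, grows as its front edge is pressed down, 0.36 fully down. Half travel is 0.18 rad, which is 12.5 mm down at the tread point (first contact stage is made from 0.12 to 0.24; the second stage fires at 0.30). The spring returns it: at the tread point it takes about 4 N to start, 9 N at half travel, 14 N fully down.
- socket_box: White tester socket box fixed to the bench behind the footswitch, 120 mm deep (x), 300 mm wide (y), 90 mm high, three sockets in a row on its top along its y axis, 80 mm apart. Origin: centre of its underside; x points away from the robot. Not to be touched.
- socket_left (a point): Centre of the left (+y side in the box's frame) socket on the box's top, 90 mm above the bench; it belongs to the left pedal.
- socket_middle (a point): Centre of the middle socket on the box's top, 90 mm above the bench; it belongs to the middle pedal.
- socket_right (a point): Centre of the right (-y side) socket on the box's top, 90 mm above the bench; it belongs to the right pedal.
- plug_center (a point): Centre of the grey test plug that stands in one of the three sockets, a stepped cylinder 50 mm tall with a 38 mm wide foot and a 28 mm shank (this point is half-way up, 25 mm above the socket). The two other sockets carry flat blanking caps 40 mm wide and 10 mm tall. A like spare plug stands on the bench to the left of the box and means nothing.
- screwdriver: Screwdriver 190 mm long lying beside the footswitch's right side; origin on its underside. Bystander: leave where it is.
- weight: Steel calibration weight with a knob, 44 mm wide, 60 mm tall, standing beside the footswitch's left side; origin under it. Bystander: leave where it is.
- cleaner: White bottle 52 mm wide, 130 mm tall, left of the footswitch; origin under it. Bystander: leave where it is.
- parts_tray: Grey open parts tray 140 x 90 x 35 mm, right of the footswitch; origin under it. Bystander: leave where it is.
- spare_plug: Spare test plug, 38 mm wide, 50 mm tall, standing on the bench to the left, between the footswitch and the socket box; origin under it. Bystander: leave where it is.
- tape_roll: White tape roll 68 mm wide, 19 mm tall, lying to the right of the footswitch; origin under it. Bystander: leave where it is.
- spare_foot: Black rubber ring 30 mm wide, 8 mm tall, lying on top of the footswitch's rear housing; origin under it. Bystander: leave where it is.

How it is judged:
By the outcome, as a careful person would: the job done as asked, in the order asked, and still so for the second after the job is handed in, while the arm keeps its last pose, push and grip.
It also fails if it takes over 32 s, if anything falls off the work surface, if the arm or the gripper's body presses on something with over 40 N, if the wrist force passes 120 N, or if a joint passes its speed limit or range.

## Robot

A 6-joint arm with a two-finger parallel gripper is mounted at the origin on the work surface. World frame = base frame: x ahead of the robot, y to its left, z up, the work surface at z = 0. Lengths are in m, angles in rad, forces in N, time in s.
With the tool pointing down it reaches from about 0.3 to 0.95 m from the base axis. Payload 3.1 kg.
Tool frame: the origin (TCP) lies at the very end of the fingers, on their centre line; the grasp point (between the pads) lies 19 mm behind it; z points along the fingers, y is the direction in which the jaws open and shut (so a half turn about z gives the same grasp; the last joint's range is limited). The gripper opens to 85 mm and grips with 20 to 120 N. Pads are 22 mm wide; open, the fingers measure 114 mm over their backs; the gripper's body (76 mm by 85 mm) begins 54 mm behind the grasp point. The pads swing forward as they close: fully open they stand 13 mm farther back than shut.
Start: joints at [-1.376, 0.308, 1.634, -0, 1.2, -0.07], TCP at [0.164, -0.603, 0.231] pointing down, gripper open.
Joint ranges: [-3.06, 3.06], [-0.79, 1.96], [0.05, 2.63], [-1.19, 4.34], [0.05, 2.64], [-2.94, 2.94]. Speed limits (rad/s): [2.79, 2.79, 3.14, 3.14, 3.14, 3.14].

## Interface

Orientations are given as a unit quaternion [w, x, y, z].
In Python, from rig import robot gives the robot as it stands.
- The arm moves only by the tool send_rows, never from a script. Its argument "targets" is one flat list of numbers, 5 for each row, row after row: the shift along the tool's x, y, z in mm, then the turn about the tool's z in rad, then the opening, from 0 (shut) to 1 (fully open). A call has 1 to 20 rows; each row is the pose to reach, as a shift and turn from the pose measured when the call began, along the tool's axes at that moment; what a row does not reach only later rows make up. A row lasts 1/12 s, in which the tool goes at most 41.7 mm and 7.16 degrees, less where a joint would pass 70% of its speed; a pose out of reach is approached as far as the arm can. A call with a gripper value outside its range is refused whole. The fingers move at their own pace and stop on an object; "force" is the grip in N (left out, the last holds). Time passes only in rows, so rows that repeat a pose let the fingers close. It gives the time, the measured TCP pose, the force and the opening at its end, in the units of the state.
- robot.sense(): the state, without advancing time (a new reading comes with each control period).
- robot.capture(name): name is "scene" or "top" or "wrist"; returns the picture (420x560x3 uint8, red, green, blue); there is no depth.
- robot.calibration(name): a dict with "vfov" (degrees; the focal length in pixels is half the picture's height over the tangent of half this angle, whatever the lens; pixels are square), "cx", "cy" (the principal point, pixels), "k1" (the pictures are not rectified: a ray, as slopes to the right and down, at radius r is drawn at 1 + k1 r^2 times it, then the intrinsics apply), "position" and "orientation" of the camera in the world; the wrist camera has in their place "hand_eye" (4x4, takes a point from camera to tool coordinates, whose origin is the TCP and whose axes are the flange's). Camera axes: x right, y down, z forward; pixel columns grow to the right and rows downward; lengths in m; the calibration is good to about 2 mm. A picture is of the moment at which its call begins: read the wrist's pose just before it. calibration takes no time and is no camera call.
- robot.finish_job(): hands the job in, once; it reports no verdict.
Trained networks look in the newest picture that a camera, given by its name, has taken for a name from the list of things; names that differ only in an ending like _2 or _b are one class to them, and where a whole thing is asked for, a point or a joint stands for the part that bears it (a point fixed in the world has none). Each returns a list of dicts, best first, with "p" (0 to 1); they miss things now and then, are a little off and sometimes report something else, mostly with a low value. They report only what shows in the picture. A call takes as long as a camera call.
- robot.search_frame(camera, query): "rect" ([left, top, right, bottom] in pixels, round what is visible of it).
- robot.trace(camera, query): "region" (420x560 bool, what is visible of it) and "rect" ([left, top, right, bottom] in pixels, round what is visible of it).
- robot.pinpoint(camera, query): "pixel" ([column, row] in pixels: a listed point, or the origin of a listed thing).
The state is a dict: "clock": time; "joints": joint angles; "joint_velocities": joint speeds; "joint_torque": joint torques, N m; "tcp_pos": TCP position; "orientation": TCP orientation; "wrist_force": force on the tool from outside, world axes, zero at the start; "torque": the same for the moment, N m; "finger_gap": opening from 0.0 (shut) to 1.0 (fully open).
Only numpy, scipy, OpenCV 4.12 (cv2) and the standard library are available. Lean on these libraries where they do the work, as an engineer would, in place of code of your own. Each camera call takes 0.05 s, during which the arm holds its last target.

## Working session

There is one attempt and no reset: what is moved stays moved. The work goes in short steps, Python scripts to look and compute and a tool call to move; the robot and the scene stay as the last step left them, time stands still between calls to the robot, and variables do not carry over. Pictures are saved under pics/ and viewed, and the job is handed in when it is done.

Besides the shell and the picture viewer there is one more tool, called as name(argument=value, ...), one argument or row to a line, values as JSON. send_rows: Moves the arm, as the interface text tells. Its arguments: {"type":"object","properties":{"targets":{"type":"array"},"force":{"type":"number"}},"required":["targets"]}

```bash
mkdir -p pics; ls; python3 - <<'E'
from rig import robot
import cv2
print(robot.sense())
for n in ("scene","top","wrist"):
    print(n,robot.calibration(n))
for n in ("scene","top"):
    cv2.imwrite(f"pics/{n}0.png",robot.capture(n)[:,:,::-1])
for c in ("scene","top"):
    for q in ("plug_center","socket_left","socket_middle","socket_right","tread_left","tread_middle","tread_right","footswitch","socket_box"):
        print(c,q,[(x['pixel'],round(x['p'],2)) for x in robot.pinpoint(c,q)[:3]])
E
```

```text
pics
{'clock': 0.0, 'joints': array([-1.37567561e+00,  3.08992571e-01,  1.63520697e+00,  1.85359727e-06,
        1.19969323e+00, -6.97353387e-02]), 'joint_velocities': array([ 0.00042345, -0.0008874 , -0.00114535, -0.00021769, -0.00058699,
        0.00046121]), 'joint_torque': array([-6.09701710e-04, -4.15255523e+01, -2.76661992e+01, -1.10728461e-04,
        1.01673865e-02, -3.41663258e-07]), 'tcp_pos': array([ 0.16339824, -0.60240409,  0.23004509]), 'orientation': array([-1.14785427e-03,  9.91243605e-01,  1.32040878e-01, -7.11914780e-05]), 'wrist_force': array([0.26954738, 0.57919416, 0.17540856]), 'torque': array([-0.00117544,  0.01109726,  0.0399917 ]), 'finger_gap': 1.0034339746711083}
scene {'vfov': 50.19973662495056, 'cx': 274.8131742139301, 'cy': 210.93079205976295, 'k1': -0.04612871741917943, 'position': array([1.40767026, 0.5889467 , 0.8808417 ]), 'orientation': array([-0.20693988,  0.40420502,  0.79913273, -0.39393028])}
top {'vfov': 48.093519700986604, 'cx': 285.29211255706053, 'cy': 202.29182483526782, 'k1': -0.11304190766078082, 'position': array([0.34992414, 0.00438654,
[... 757 characters left out ...]
[221.1, 247.7], 0.77)]
scene tread_left [([290.2, 214.7], 0.75)]
scene tread_middle [([264.4, 200.7], 0.59)]
scene tread_right [([240.3, 192.3], 0.77)]
scene footswitch [([257.3, 221.1], 0.68)]
scene socket_box [([245.4, 288.2], 0.75), ([266.8, 277.1], 0.46), ([435.4, 262.1], 0.34)]
top plug_center [([241.9, 135.2], 0.72)]
top socket_left [([236.4, 138.0], 0.58)]
top socket_middle [([342.1, 222.7], 0.22)]
top socket_right [([289.7, 138.3], 0.88)]
top tread_left [([272.4, 220.9], 0.89)]
top tread_middle [([309.8, 224.1], 0.79)]
top tread_right [([344.1, 222.6], 0.85)]
top footswitch [([310.9, 217.1], 0.63)]
top socket_box [([263.2, 143.7], 0.76), ([308.8, 216.3], 0.75), ([169.1, 174.0], 0.6)]
```

View pics/top0.png

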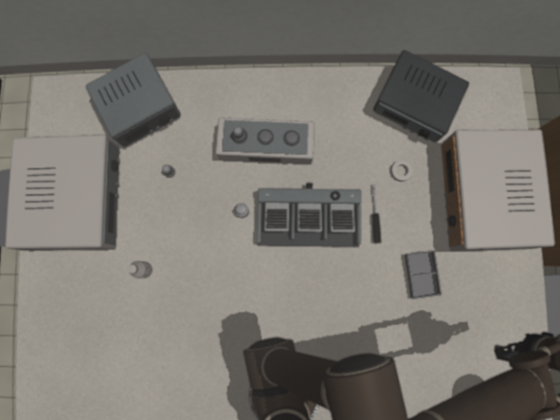

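View pics/scene0.png

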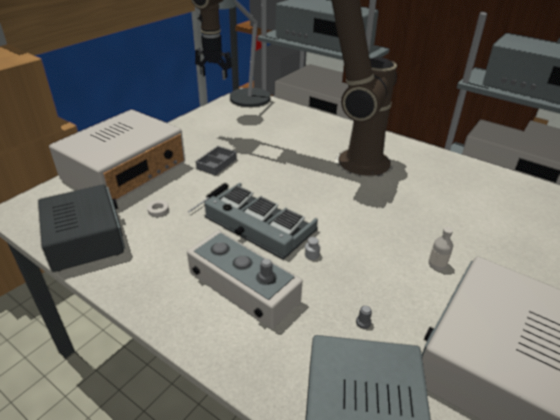

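```bash
cat > h.py <<'E'
import numpy as np, cv2
from scipy.spatial.transform import Rotation as R
from rig import robot
def Rq(q): q=np.array(q); return R.from_quat([q[1],q[2],q[3],q[0]]).as_matrix()
def cam(n,s=None):
    c=robot.calibration(n); f=210/np.tan(np.radians(c['vfov'])/2)
    K=np.array([[f,0,c['cx']],[0,f,c['cy']],[0,0,1]]); D=np.array([c['k1'],0,0,0.])
    if 'hand_eye' in c:
        T=np.eye(4);T[:3,:3]=Rq(s['orientation']);T[:3,3]=s['tcp_pos'];T=T@c['hand_eye']
        return K,D,T[:3,:3],T[:3,3]
    return K,D,Rq(c['orientation']),np.array(c['position'])
def ray(C,px):
    K,D,M,p=C
    u=cv2.undistortPoints(np.array([[px]],float),K,D)[0,0]
    return p,M@np.array([u[0],u[1],1])
def atz(C,px,z):
    p,d=ray(C,px); return p+d*(z-p[2])/d[2]
def proj(C,P):
    K,D,M,p=C
    return cv2.projectPoints(((np.atleast_2d(P)-p)@M),np.zeros(3),np.zeros(3),K,D)[0][:,0]
E
python3 - <<'E'
from h import *
t=cam('top');s=cam('scene')
for n,px,px2,z in (("L",[272.4,220.9],[290.2,214.7],.065),("M",[309.8,224.1],[264.4,200.7],.065),("R",[344.1,222.6],[240.3,192.3],.065),("plug",[241.9,135.2],[268.4,269.5],.115),('sR',[289.7,138.3],[221.1,247.7],.09)):
    print(n,atz(t,px,z).round(4),atz(s,px2,z).round(4))
E
```

```text
L [0.5241 0.0248 0.065 ] [0.5182 0.0121 0.065 ]
M [ 0.5119 -0.0879  0.065 ] [ 0.5076 -0.0923  0.065 ]
R [ 0.5141 -0.1921  0.065 ] [ 0.5173 -0.1811  0.065 ]
plug [0.7793 0.1111 0.115 ] [0.7832 0.1279 0.115 ]
sR [ 0.7742 -0.0332  0.09  ] [ 0.7722 -0.0353  0.09  ]
```

The top picture shows the plug at about (239,132), the leftmost and +y socket, with flat caps at (265,137) and (291,138). The scene view agrees, with the tall plug at (267,270). So the left pedal is the one to press. I'll move above it with the gripper shut, for a wrist view.

send_rows(
  targets=[30, -31, 0, 0.02, 0, 60, -62, 0, 0.05, 0, 95, -99, 0, 0.08, 0, 487, -507, 0, 0.265, 0, 487, -507, 0, 0.265, 0, 487, -507, 0, 0.265, 0, 487, -507, 0, 0.265, 0, 487, -507, 0, 0.265, 0, 487, -507, 0, 0.265, 0, 487, -507, 0, 0.265, 0, 487, -507, 0, 0.265, 0, 487, -507, 0, 0.265, 0, 487, -507, 0, 0.265, 0, 487, -507, 0, 0.265, 0, 487, -507, 0, 0.265, 0, 487, -507, 0, 0.265, 0, 487, -507, 0, 0.265, 0, 487, -507, 0, 0.265, 0, 487, -507, 0, 0.265, 0, 487, -507, 0, 0.265, 0],
)

```text
clock: 2.67
tcp_pos: [0.5004, 0.0133, 0.231]
orientation: [0.0, 1.0, 0.0, -0.001]
wrist_force: [-0.3, -0.1, 0.3]
finger_gap: 0.002
```

```bash
python3 - <<'E'
from h import *
s=robot.sense(); im=robot.capture('wrist'); cv2.imwrite('pics/w1.png',im[:,:,::-1])
print(s)
C=cam('wrist',s)
for q,z in (("tread_left",.065),("tread_middle",.065),("tread_right",.065)):
    print(q,[(x['pixel'],round(x['p'],2),atz(C,x['pixel'],z).round(4)) for x in robot.pinpoint('wrist',q)[:2]])
np.save('s1.npy',s,allow_pickle=True)
E
```

```text
{'clock': 2.6667, 'joints': array([-5.98671249e-02,  6.75779921e-02,  1.92056920e+00, -8.30856668e-04,
        1.15446237e+00,  1.51052166e+00]), 'joint_velocities': array([-0.03061085, -0.00994217,  0.01338215,  0.00216789,  0.00060166,
        0.00217117]), 'joint_torque': array([ 7.63284490e-01, -3.00386631e+01, -2.74530351e+01,  5.72304754e-02,
       -3.45087145e-02,  1.38698244e-03]), 'tcp_pos': array([0.50037944, 0.01334441, 0.23103048]), 'orientation': array([ 3.48645960e-04,  9.99999729e-01,  3.71966304e-04, -5.30340848e-04]), 'wrist_force': array([-0.26384715, -0.08327816,  0.31801019]), 'torque': array([ 0.00528182, -0.00264399, -0.01300668]), 'finger_gap': 0.00179889654777612}
tread_left [([284.6, 166.9], 0.61, array([0.5209, 0.0106, 0.065 ]))]
tread_middle [([395.2, 170.7], 0.75, array([ 0.5174, -0.0887,  0.065 ]))]
tread_right [([501.9, 176.9], 0.84, array([ 0.5117, -0.1846,  0.065 ]))]
```

View pics/w1.png

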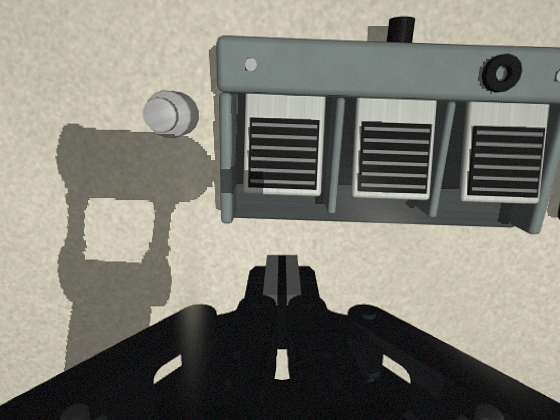

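The wrist view shows the left tread at about (250–321, 118–194), with its front plate edge near row 195. I'll refine the pose by fitting the plate's front corners.

```bash
python3 - <<'E'
from h import *
from scipy.optimize import least_squares
s=np.load('s1.npy',allow_pickle=True).item(); C=cam('wrist',s)
im=cv2.imread('pics/w1.png'); cv2.imwrite('pics/w1z.png',cv2.resize(im[80:230,200:360],None,fx=5,fy=4,interpolation=cv2.INTER_CUBIC)[:600,:800])
px=np.array([[244,194],[320,195],[354,198],[430,201],[461,201]],float)
loc=np.array([[-48.1,136],[-48.1,64],[-48.1,36],[-48.1,-36],[-48.1,-64]])/1e3
def W(p,l):
    c,q=np.cos(p[2]),np.sin(p[2]); return np.array([p[0]+c*l[:,0]-q*l[:,1],p[1]+q*l[:,0]+c*l[:,1]]).T
for z in (.063,.067):
    w=np.array([atz(C,p,z)[:2] for p in px])
    r=least_squares(lambda p:(W(p,loc)-w).ravel(),[.54,-.08,0]); print(z,r.x,(r.fun*1e3).round(1))
    print(W(r.x,np.array([[-.0236,.1],[-.0236,0],[-.0236,-.1]])).round(4))
E
```

```text
0.063 [ 0.53880667 -0.08997979 -0.03710093] [ 0.5 -0.2 -1.3 -2.   0.5  1.6  0.7  0.  -0.4  0.5]
[[ 0.5189  0.0108]
 [ 0.5152 -0.0891]
 [ 0.5115 -0.189 ]]
0.067 [ 0.53986166 -0.08901376 -0.0371009 ] [ 0.5  1.2 -1.3 -1.5  0.5  1.7  0.7 -0.8 -0.4 -0.6]
[[ 0.52    0.0118]
 [ 0.5163 -0.0881]
 [ 0.5126 -0.1881]]
```

View pics/w1z.png

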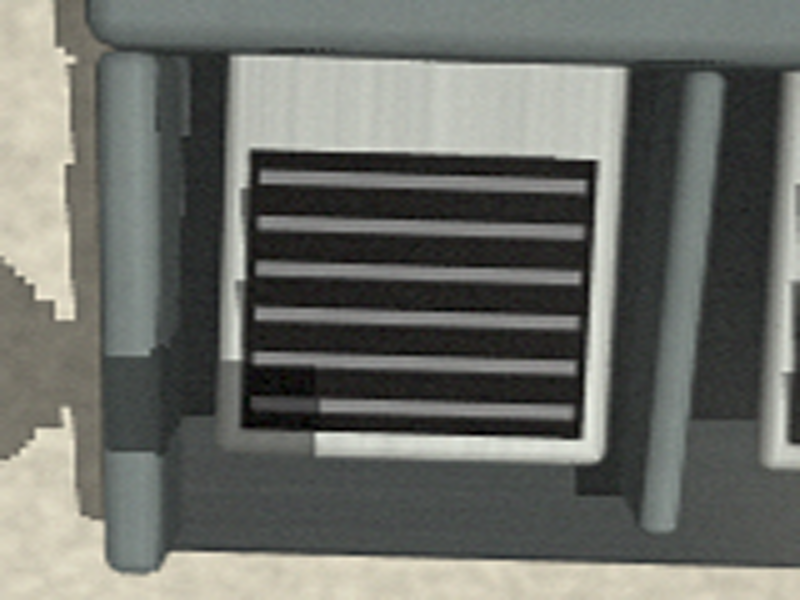

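The tread point is at about (0.520, 0.011). Now descending to about 13 mm above it.

send_rows(
  targets=[10, 1, 15, 0.02, 0, 19, 2, 45, 0.037, 0, 19.5, 2.3, 75, 0.037, 0, 19.5, 2.3, 105, 0.037, 0, 19.5, 2.3, 130, 0.037, 0, 19.5, 2.3, 145, 0.037, 0, 19.5, 2.3, 151, 0.037, 0, 19.5, 2.3, 151, 0.037, 0, 19.5, 2.3, 151, 0.037, 0],
)

```text
clock: 3.62
tcp_pos: [0.5202, 0.0091, 0.0808]
orientation: [0.0, 1.0, -0.02, 0.0]
wrist_force: [0.7, -0.8, -0.1]
finger_gap: -0.003
```

```bash
python3 - <<'E'
from h import *
s=robot.sense(); im=robot.capture('wrist'); cv2.imwrite('pics/w2.png',im[:,:,::-1])
print(s['clock'],s['tcp_pos'],s['wrist_force'],s['orientation'])
E
```

```text
3.6167 [0.52023852 0.00911828 0.08083557] [ 0.68148636 -0.77649788 -0.14189842] [ 1.62107199e-04  9.99793306e-01 -2.03285209e-02  2.66347961e-04]
```

View pics/w2.png

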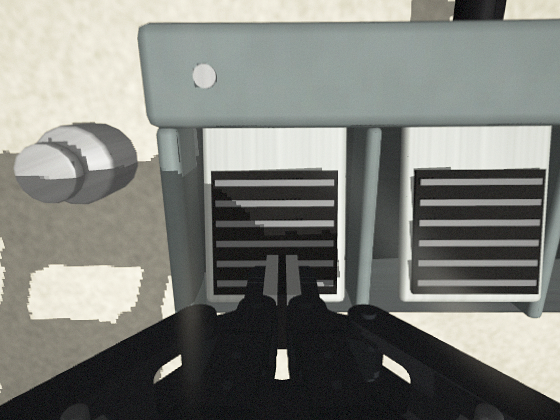

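The fingers are over the left tread, about 3 mm right of its centre (tip at column 281, tread centre 276). Nudging left and pressing slowly to find contact.

send_rows(
  targets=[0, -2, 5, 0, 0, 0, -2, 9, 0, 0, 0, -2, 12, 0, 0, 0, -2, 14, 0, 0, 0, -2, 16, 0, 0, 0, -2, 18, 0, 0, 0, -2, 18, 0, 0, 0, -2, 18, 0, 0],
)

```text
clock: 4.33
tcp_pos: [0.5206, 0.0113, 0.0636]
orientation: [0.0, 1.0, -0.02, 0.0]
wrist_force: [-2.7, -0.4, 3.3]
finger_gap: 0.0
```

```bash
python3 - <<'E'
from h import *
s=robot.sense(); im=robot.capture('wrist'); cv2.imwrite('pics/w3.png',im[:,:,::-1])
print(s['clock'],s['tcp_pos'],s['wrist_force'],s['orientation'])
E
```

```text
4.3333 [0.52058287 0.01134605 0.06355914] [-2.71967986 -0.35267075  3.26728409] [ 1.51542623e-04  9.99797500e-01 -2.01179619e-02  4.52107128e-04]
```

View pics/w3.png

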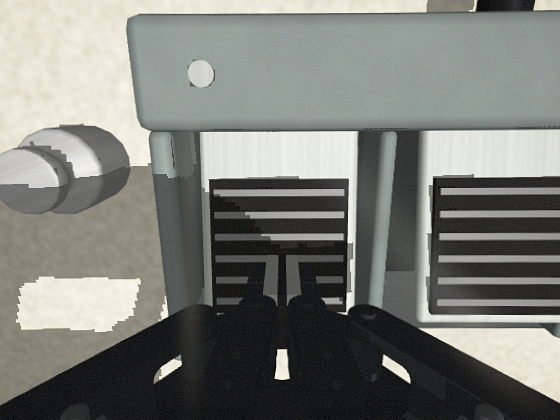

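Contact found, at about 3 N. Stepping further with readings.

send_rows(
  targets=[0, 0, 2, 0, 0, 0, 0, 3, 0, 0, 0, 0, 3, 0, 0, 0, 0, 3, 0, 0],
)

```text
clock: 4.72
tcp_pos: [0.5206, 0.0113, 0.0606]
orientation: [0.0, 1.0, -0.02, 0.0]
wrist_force: [-1.6, 0.1, 5.0]
finger_gap: -0.001
```

send_rows(
  targets=[0, 0, 2, 0, 0, 0, 0, 4, 0, 0, 0, 0, 4, 0, 0, 0, 0, 4, 0, 0],
)

```text
clock: 5.05
tcp_pos: [0.5202, 0.0113, 0.0567]
orientation: [0.0, 1.0, -0.02, -0.0]
wrist_force: [-3.4, 1.0, 6.7]
finger_gap: 0.0
```

```bash
python3 - <<'E'
from h import *
s=robot.sense(); im=robot.capture('wrist'); cv2.imwrite('pics/w4.png',im[:,:,::-1])
print(s['clock'],s['tcp_pos'],s['wrist_force'])
E
```

```text
5.05 [0.52018236 0.01132824 0.05668877] [-3.41856085  0.9560922   6.7224065 ]
```

View pics/w4.png

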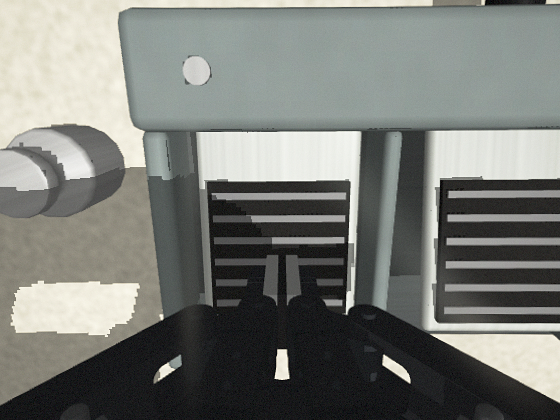

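The readings match the model: z = 56.7 mm gives about 0.13 rad and 6.6 N expected, with 6.7 N measured. Half travel should be near z ≈ 53 mm.

send_rows(
  targets=[0, 0, 1, 0, 0, 0, 0, 2, 0, 0, 0, 0, 3, 0, 0, 0, 0, 3.7, 0, 0, 0, 0, 3.7, 0, 0, 0, 0, 3.7, 0, 0],
)

```text
clock: 5.6
tcp_pos: [0.5197, 0.0114, 0.0533]
orientation: [0.0, 1.0, -0.02, -0.001]
wrist_force: [-3.4, -0.2, 7.1]
finger_gap: 0.003
```

```bash
python3 - <<'E'
from h import *
s=robot.sense(); im=robot.capture('wrist'); cv2.imwrite('pics/w5.png',im[:,:,::-1])
t=robot.capture('scene')
cv2.imwrite('pics/s5.png',cv2.resize(t[170:270,180:330],None,fx=5,fy=5,interpolation=cv2.INTER_CUBIC)[:,:,::-1])
cv2.imwrite('pics/w5z.png',cv2.resize(im[110:340,180:560],None,fx=2.1,fy=2.1,interpolation=cv2.INTER_CUBIC)[:,:,::-1])
print(s['clock'],s['tcp_pos'],s['wrist_force'])
# predict tread outline for the left pedal at various angles (tread edges r: 70-? ), fit from middle pedal released
C=cam('wrist',s)
p=[.5395,-.0895,-.0371]
def pt(r,y,a):
    th=.2-a; lx=.045-r*np.cos(th)-.0072*np.sin(th); z=.044+r*np.sin(th)+.0072*np.cos(th)
    c,q=np.cos(p[2]),np.sin(p[2]); return [p[0]+c*lx-q*y,p[1]+q*lx+c*y,z]
for y0,a in ((0,0),(.1,.0),(.1,.12),(.1,.18),(.1,.24)):
    print(y0,a,proj(C,np.array([pt(r,y0+dy,a) for r in (.03,.092) for dy in (.031,-.031)])).round(1).tolist())
E
```

```text
5.6 [0.5196603  0.01135348 0.05327776] [-3.40981285 -0.17095334  7.05303542]
0 0 [[450.3, 194.7], [605.1, 194.1], [444.5, 340.5], [593.4, 341.3]]
0.1 0.0 [[206.3, 195.5], [357.2, 195.0], [209.5, 340.8], [354.9, 340.4]]
0.1 0.12 [[207.9, 192.6], [355.5, 192.2], [214.3, 326.6], [350.0, 326.2]]
0.1 0.18 [[208.7, 190.9], [354.7, 190.4], [216.4, 319.2], [347.7, 318.8]]
0.1 0.24 [[209.5, 188.8], [353.9, 188.4], [218.4, 311.6], [345.7, 311.2]]
```

View pics/w5z.png

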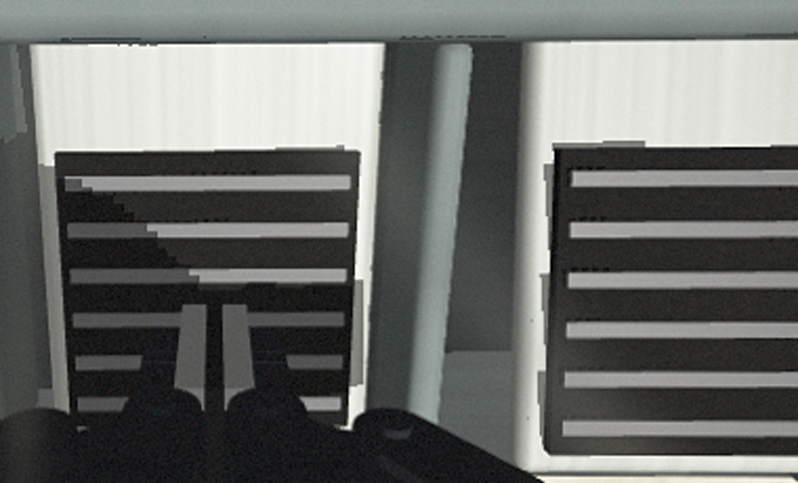

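View pics/s5.png

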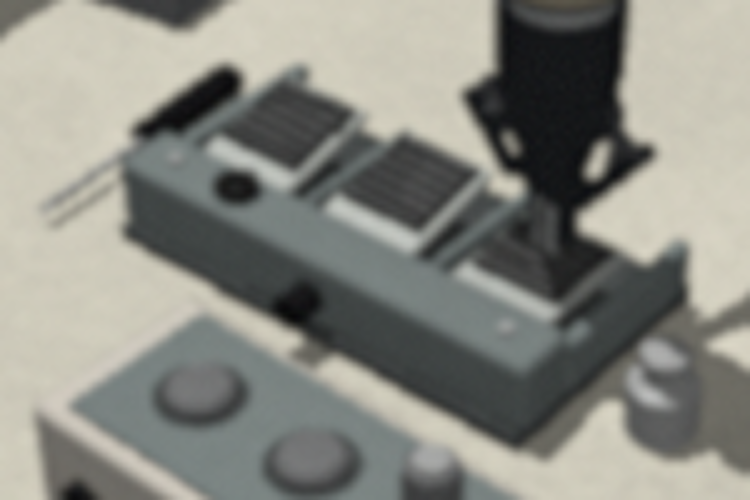

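Three estimates of the pedal angle: about 0.165 from the tread foreshortening (130 px against 146 px for the middle pedal), about 0.174 from height, and about 0.13–0.15 from force. I'll press 0.8 mm more and then hold.

send_rows(
  targets=[0, 0, 0.5, 0, 0, 0, 0, 1, 0, 0, 0, 0, 1, 0, 0, 0, 0, 1, 0, 0, 0, 0, 1, 0, 0, 0, 0, 1, 0, 0, 0, 0, 1, 0, 0, 0, 0, 1, 0, 0, 0, 0, 1, 0, 0, 0, 0, 1, 0, 0, 0, 0, 1, 0, 0, 0, 0, 1, 0, 0, 0, 0, 1, 0, 0, 0, 0, 1, 0, 0, 0, 0, 1, 0, 0, 0, 0, 1, 0, 0, 0, 0, 1, 0, 0, 0, 0, 1, 0, 0, 0, 0, 1, 0, 0, 0, 0, 1, 0, 0],
)

```text
clock: 7.37
tcp_pos: [0.5196, 0.0113, 0.0528]
orientation: [0.0, 1.0, -0.02, -0.001]
wrist_force: [-3.6, -1.0, 6.6]
finger_gap: -0.001
```

send_rows(
  targets=[0, 0, 0.2, 0, 0, 0, 0, 0.2, 0, 0, 0, 0, 0.2, 0, 0, 0, 0, 0.2, 0, 0, 0, 0, 0.2, 0, 0, 0, 0, 0.2, 0, 0, 0, 0, 0.2, 0, 0, 0, 0, 0.2, 0, 0, 0, 0, 0.2, 0, 0, 0, 0, 0.2, 0, 0, 0, 0, 0.2, 0, 0, 0, 0, 0.2, 0, 0, 0, 0, 0.2, 0, 0, 0, 0, 0.2, 0, 0, 0, 0, 0.2, 0, 0, 0, 0, 0.2, 0, 0, 0, 0, 0.2, 0, 0, 0, 0, 0.2, 0, 0, 0, 0, 0.2, 0, 0, 0, 0, 0.2, 0, 0],
)

```text
clock: 9.03
tcp_pos: [0.5196, 0.0113, 0.053]
orientation: [0.0, 1.0, -0.02, -0.001]
wrist_force: [-2.9, 0.3, 7.1]
finger_gap: -0.003
```

send_rows(
  targets=[0, 0, 0.2, 0, 0, 0, 0, 0.2, 0, 0, 0, 0, 0.2, 0, 0, 0, 0, 0.2, 0, 0, 0, 0, 0.2, 0, 0, 0, 0, 0.2, 0, 0, 0, 0, 0.2, 0, 0, 0, 0, 0.2, 0, 0, 0, 0, 0.2, 0, 0, 0, 0, 0.2, 0, 0, 0, 0, 0.2, 0, 0, 0, 0, 0.2, 0, 0, 0, 0, 0.2, 0, 0, 0, 0, 0.2, 0, 0, 0, 0, 0.2, 0, 0, 0, 0, 0.2, 0, 0, 0, 0, 0.2, 0, 0, 0, 0, 0.2, 0, 0, 0, 0, 0.2, 0, 0, 0, 0, 0.2, 0, 0],
)

```text
clock: 10.7
tcp_pos: [0.5196, 0.0114, 0.0533]
orientation: [0.0, 1.0, -0.02, -0.001]
wrist_force: [-3.5, 0.0, 7.8]
finger_gap: 0.005
```

```bash
python3 - <<'E'
from h import *
s=robot.sense(); im=robot.capture('wrist')
cv2.imwrite('pics/w6z.png',cv2.resize(im[110:340,180:560],None,fx=2.1,fy=2.1,interpolation=cv2.INTER_CUBIC)[:,:,::-1])
print(s['clock'],s['tcp_pos'],s['wrist_force'])
E
```

```text
10.7 [0.51962028 0.01136318 0.05328524] [-3.54137137e+00  3.66499914e-03  7.79004853e+00]
```

View pics/w6z.png

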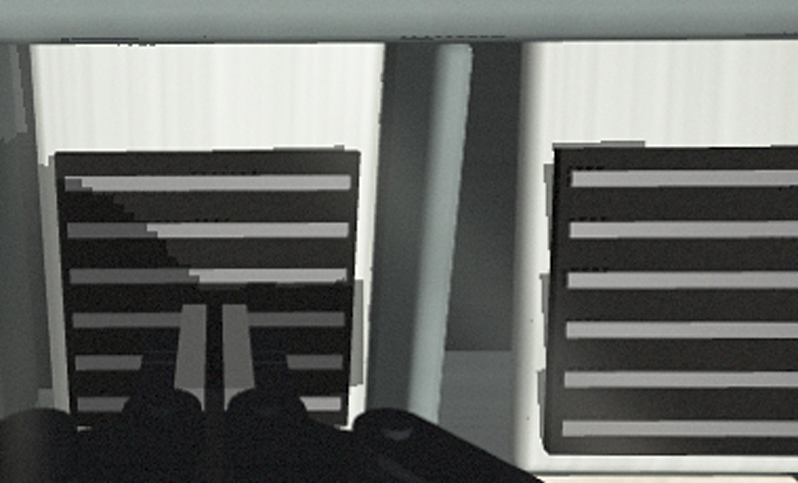

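The hold is steady. The image estimate is a touch shallow, so I'll add about 1 mm and hold another 3 s or more before handing in.

send_rows(
  targets=[0, 0, 0.6, 0, 0, 0, 0, 1.2, 0, 0, 0, 0, 1.2, 0, 0, 0, 0, 1.2, 0, 0, 0, 0, 1.2, 0, 0, 0, 0, 1.2, 0, 0, 0, 0, 1.2, 0, 0, 0, 0, 1.2, 0, 0, 0, 0, 1.2, 0, 0, 0, 0, 1.2, 0, 0, 0, 0, 1.2, 0, 0, 0, 0, 1.2, 0, 0, 0, 0, 1.2, 0, 0, 0, 0, 1.2, 0, 0, 0, 0, 1.2, 0, 0, 0, 0, 1.2, 0, 0, 0, 0, 1.2, 0, 0, 0, 0, 1.2, 0, 0, 0, 0, 1.2, 0, 0, 0, 0, 1.2, 0, 0],
)

```text
clock: 12.42
tcp_pos: [0.5195, 0.0114, 0.0526]
orientation: [0.0, 1.0, -0.02, -0.001]
wrist_force: [-3.9, 0.2, 8.0]
finger_gap: 0.004
```

send_rows(
  targets=[0, 0, 0.4, 0, 0, 0, 0, 0.4, 0, 0, 0, 0, 0.4, 0, 0, 0, 0, 0.4, 0, 0, 0, 0, 0.4, 0, 0, 0, 0, 0.4, 0, 0, 0, 0, 0.4, 0, 0, 0, 0, 0.4, 0, 0, 0, 0, 0.4, 0, 0, 0, 0, 0.4, 0, 0, 0, 0, 0.4, 0, 0, 0, 0, 0.4, 0, 0, 0, 0, 0.4, 0, 0, 0, 0, 0.4, 0, 0, 0, 0, 0.4, 0, 0, 0, 0, 0.4, 0, 0, 0, 0, 0.4, 0, 0, 0, 0, 0.4, 0, 0, 0, 0, 0.4, 0, 0, 0, 0, 0.4, 0, 0],
)

```text
clock: 14.08
tcp_pos: [0.5195, 0.0114, 0.0527]
orientation: [0.0, 1.0, -0.02, -0.002]
wrist_force: [-3.5, 0.7, 7.9]
finger_gap: 0.004
```

send_rows(
  targets=[0, 0, 0.4, 0, 0, 0, 0, 0.4, 0, 0, 0, 0, 0.4, 0, 0, 0, 0, 0.4, 0, 0, 0, 0, 0.4, 0, 0, 0, 0, 0.4, 0, 0, 0, 0, 0.4, 0, 0, 0, 0, 0.4, 0, 0, 0, 0, 0.4, 0, 0, 0, 0, 0.4, 0, 0, 0, 0, 0.4, 0, 0, 0, 0, 0.4, 0, 0, 0, 0, 0.4, 0, 0, 0, 0, 0.4, 0, 0, 0, 0, 0.4, 0, 0, 0, 0, 0.4, 0, 0, 0, 0, 0.4, 0, 0, 0, 0, 0.4, 0, 0, 0, 0, 0.4, 0, 0, 0, 0, 0.4, 0, 0],
)

```text
clock: 15.75
tcp_pos: [0.5195, 0.0114, 0.0528]
orientation: [0.0, 1.0, -0.02, -0.002]
wrist_force: [-3.5, -0.5, 8.0]
finger_gap: -0.004
```

```bash
python3 - <<'E'
from h import *
s=robot.sense(); im=robot.capture('wrist')
cv2.imwrite('pics/w7z.png',cv2.resize(im[110:340,180:560],None,fx=2.1,fy=2.1,interpolation=cv2.INTER_CUBIC)[:,:,::-1])
cv2.imwrite('pics/s7.png',robot.capture('scene')[:,:,::-1])
print(s['clock'],s['tcp_pos'],s['wrist_force'])
E
```

```text
15.75 [0.51953915 0.01137689 0.05275226] [-3.52627334 -0.50644875  8.01281936]
```

View pics/w7z.png

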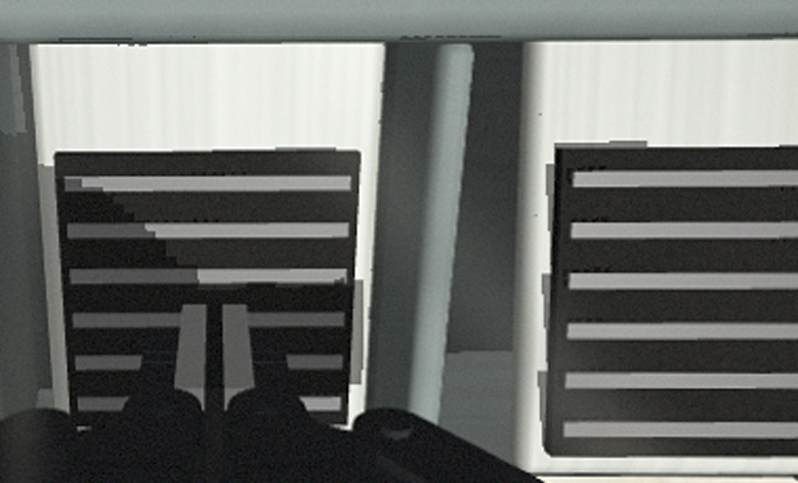

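View pics/s7.png

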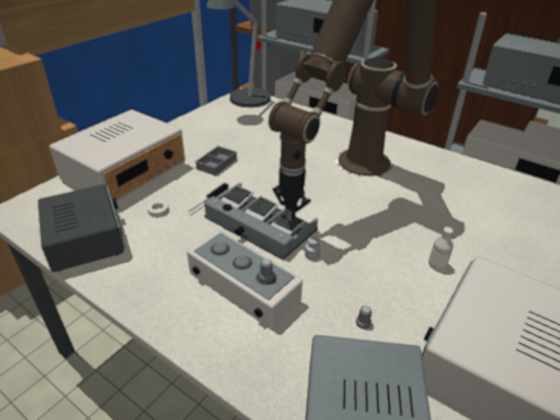

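The left tread is held down (its front edge at zoomed row 425, against 455 for the released middle one). The TCP is at z = 52.8 mm and the force is 8 N, which matches half travel. The plug stands in the left socket and everything else is where it was.

```bash
python3 - <<'E'
from rig import robot
print(robot.finish_job(), robot.sense()['tcp_pos'])
E
```

```text
the job is handed in; nothing more can be done
the job is handed in; nothing more can be done
```

The plug stood in the left socket, so I pressed the left pedal with the shut fingers and handed the job in still holding it at about half travel. I held it near half travel from clock 5.6 s to the hand-in at about 15.9 s, well past the three seconds asked for.

- **Steadiness:** during the hold the fingertip stayed between 52.6 and 53.3 mm above the bench. At 10.7 s I pressed about 0.6 mm deeper.
- **Last checks:** the fingertip was at z = 52.8 mm, which the pedal's geometry puts at about 0.18 rad. The upward force was 8.0 N, against about 7.8 N expected where the fingers touch.
- **Disagreement:** the wrist picture puts the angle a little shallower, at about 0.165–0.17 rad. The force corrected for friction puts it at about 0.17 rad. Every last-check estimate lies inside the 0.12–0.24 band.
- **Surroundings:** the final scene and wrist pictures show the middle pedal released, and the tester box, plug and loose objects where they were. The right pedal shows only in the scene view, where I saw no change.

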